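# Close down the seasoning corner of the cutting table

## Task

Close down the seasoning corner: stand the blue-handled pan centred on the round white mat and nest all the other dosing pans in it, largest first, each standing level on the floor of the one below, with all the handles fanned out so that none lies over another and a finger's width or more of clear space is left between their ends. Press all three tub lids fully home, and lay the yellow rule flat on the table, flush against the long edge of the cutting board nearest the robot and roughly centred along it. Leave everything else as it is.

Things in the scene. Friction and masses are not known exactly. Their poses are not given: they have to be found in the camera images.
- pan_a: Largest dosing pan, blue handle, always present; the bottom of the nest. Outer radius 60 mm at rim, 54 mm at bottom, 0.32 kg. Origin: centre of underside, handle along +x. 50 mm tall, 3 mm wall, 4 mm floor. Handle: level bar 16 mm wide, 50 to 60 mm above the underside, from the rim out to 125 mm from the axis; passes over a larger pan's rim. 
- pan_b: Second largest dosing pan, green handle; may be absent. Outer radius 49 mm at rim, 43 mm at bottom, 0.22 kg. Origin: centre of underside, handle along +x. 50 mm tall, 3 mm wall, 4 mm floor. Handle: level bar 16 mm wide, 50 to 60 mm above the underside, from the rim out to 125 mm from the axis; passes over a larger pan's rim. Seated, it stands 4 mm above the next larger pan present.
- pan_c: Third largest dosing pan, yellow handle; may be absent. Outer radius 38 mm at rim, 33 mm at bottom, 0.17 kg. Origin: centre of underside, handle along +x. 50 mm tall, 3 mm wall, 4 mm floor. Handle: level bar 16 mm wide, 50 to 60 mm above the underside, from the rim out to 125 mm from the axis; passes over a larger pan's rim. Seated, it stands 4 mm above the next larger pan present.
- pan_d: Smallest dosing pan, red handle; may be absent. Outer radius 28 mm at rim, 24 mm at bottom, 0.12 kg. Origin: centre of underside, handle along +x. 50 mm tall, 3 mm wall, 4 mm floor. Handle: level bar 16 mm wide, 50 to 60 mm above the underside, from the rim out to 125 mm from the axis; passes over a larger pan's rim. Seated, it stands 4 mm above the next larger pan present.
- pan_a_tip (a point): Outer end of the blue handle: 125 mm from the pan's axis, at the middle of the bar's width and thickness (55 mm above the pan's underside).
- pan_b_tip (a point): Outer end of the green handle: 125 mm from the pan's axis, at the middle of the bar's width and thickness (55 mm above the pan's underside).
- pan_c_tip (a point): Outer end of the yellow handle: 125 mm from the pan's axis, at the middle of the bar's width and thickness (55 mm above the pan's underside).
- pan_d_tip (a point): Outer end of the red handle: 125 mm from the pan's axis, at the middle of the bar's width and thickness (55 mm above the pan's underside).
- mat: Round white drip mat, radius 60 mm, 3 mm thick, fixed flat on the table. Origin: centre of its underside.
- rule: Yellow rule: flat blade 50 mm wide (x), 220 mm long (y), 6 mm thick; in its middle a black grip block 20 mm (x) by 40 mm (y), up to 36 mm above the underside. 0.18 kg. Origin: centre of the underside. Starts lying askew on the cutting board. Either long side may face the board.
- board_edge (a point): Light wooden cutting board, 160 mm deep (x), 240 mm long (y), 20 mm thick, fixed flat on the table. This point: middle of its long edge nearest the robot, at table level (the board's middle is 80 mm away along +x); axes as the board's, so -x points away from the board across the table and y runs along the edge.
- lid1 (a joint): Press-on lid of the left (the most +y) seasoning tub in the rack: how far it has been pressed down, m. 0 = fully proud, 0.012 = fully home on its stop. It slides straight down, takes about 8 N to move, and stays where it is left. While it stands proud an orange seal ring shows under it.
- lid1_top (a point): Centre of the flat top of that lid (grey disc of radius 44 mm; tub, rack and lid are fixed to the table). The top is 96 mm above the table fully proud, 84 mm when home.
- lid2 (a joint): Press-on lid of the middle seasoning tub in the rack: how far it has been pressed down, m. 0 = fully proud, 0.012 = fully home on its stop. It slides straight down, takes about 8 N to move, and stays where it is left. While it stands proud an orange seal ring shows under it.
- lid2_top (a point): Centre of the flat top of that lid (grey disc of radius 44 mm; tub, rack and lid are fixed to the table). The top is 96 mm above the table fully proud, 84 mm when home.
- lid3 (a joint): Press-on lid of the right (the most -y) seasoning tub in the rack: how far it has been pressed down, m. 0 = fully proud, 0.012 = fully home on its stop. It slides straight down, takes about 8 N to move, and stays where it is left. While it stands proud an orange seal ring shows under it.
- lid3_top (a point): Centre of the flat top of that lid (grey disc of radius 44 mm; tub, rack and lid are fixed to the table). The top is 96 mm above the table fully proud, 84 mm when home.
- knife: White-handled knife, about 245 mm long, lying beyond the board: a bystander, to be left alone. Origin: underside or middle of its underside.
- sanitiser: White bottle 190 mm tall, at the back: a bystander, to be left alone. Origin: underside or middle of its underside.
- jar: Amber jar 100 mm tall with a red cap, at the back: a bystander, to be left alone. Origin: underside or middle of its underside.
- bowl: White bowl 140 mm across, at the back: a bystander, to be left alone. Origin: underside or middle of its underside.
- cup: Blue mug 90 mm tall, to the right: a bystander, to be left alone. Origin: underside or middle of its underside.
- spoon: Spoon 200 mm long, near the robot on the right: a bystander, to be left alone. Origin: underside or middle of its underside.
- shaker: Steel can 90 mm tall, radius 30 mm, left of the board: a bystander, to be left alone. Origin: underside or middle of its underside.

How it is judged (in metres and radians):
At the end, for the whole second after the job is handed in: Pans level, within 35 mm of the blue pan's axis and 18 mm above its underside; blue pan on the mat within 25 mm; handle ends 38 mm or more apart; lids down 9.5 mm or more; rule flat at the near board edge: within 0.03 rad, gap under 3.5 mm, centred within 50 mm; all still (angle between each of pan_a, pan_b, pan_c, pan_d, rule's own z axis and vertical below 0.05 rad and height (world z) of pan_a between 0.001 and 0.008 m and horizontal distance between pan_a and mat below 0.025 m and linear speed of each of pan_a, pan_b, pan_c, pan_d, rule below 0.02 m/s and z of pan_b in the frame of pan_a between -0.003 and 0.018 m and horizontal distance between each of pan_b, pan_c, pan_d and pan_a below 0.035 m and z of pan_c in the frame of pan_a between -0.003 and 0.018 m and z of pan_d in the frame of pan_a between -0.003 and 0.018 m and horizontal distance between pan_a_tip and pan_b_tip above 0.038 m and horizontal distance between each of pan_a_tip, pan_b_tip and pan_c_tip above 0.038 m and horizontal distance between each of pan_a_tip, pan_b_tip, pan_c_tip and pan_d_tip above 0.038 m and value of joint each of lid1, lid2, lid3 above 0.0095 m and angle between the y axis of rule and the y axis of board_edge, either way round below 0.03 rad and x of rule in the frame of board_edge between -0.0285 and -0.022 m and y of rule in the frame of board_edge between -0.05 and 0.05 m and height (world z) of rule below 0.005 m); the robot touches nothing.
It fails at once if a bystander (knife, bottle, jar, bowl, mug, spoon, can) is pushed more than 40 mm away (distance of any of knife, sanitiser, jar, bowl, cup, spoon, shaker from where it was at the start of the episode above 0.04 m).
Of pan_b, pan_c, pan_d only 2 to 3 are there at a start; the rules pass over those that are not, and their reading is None.
At some moment in a run one of pan_b, pan_c, pan_d, rule may be knocked a few centimetres aside while the robot is not near it.
Once in a run the grip may slacken for a moment while it holds something.
It also fails if it takes over 208 s, if anything falls off the work surface, if the arm or the gripper's body presses on something with over 40 N, if the wrist force passes 120 N, or if a joint passes its speed limit or range.

## Robot

A 7-joint arm with a two-finger parallel gripper is mounted at the origin on the work surface. World frame = base frame: x ahead of the robot, y to its left, z up, the work surface at z = 0. Lengths are in mm, angles in rad, forces in N, time in s.
With the tool pointing down it reaches from about 400 to 900 mm from the base axis. Payload 5.5 kg.
Tool frame: the origin (TCP) lies at the very end of the fingers, on their centre line; the grasp point (between the pads) lies 19 mm behind it; x points along the fingers, z is the direction in which the jaws open and shut, and the axes are right-handed (so a half turn about x gives the same grasp; the last joint's range is limited). The gripper opens to 85 mm and grips with 20 to 120 N. Pads are 22 mm wide; open, the fingers measure 114 mm over their backs; the gripper's body (76 mm by 85 mm) begins 54 mm behind the grasp point. The pads swing forward as they close: fully open they stand 13 mm farther back than shut.
Start: joints at [1.575, 0.501, -0.427, 1.55, 0.221, 1.138, -0.21], TCP at [166.382, -628.344, 231.31] pointing down, gripper open.
Joint ranges: [-2.88, 2.88], [-0.31, 2.03], [-1.54, 1.56], [0.2, 2.42], [-1.41, 4.55], [0.19, 2.02], [-2.57, 2.57]. Speed limits (rad/s): [2.57, 2.57, 3.14, 3.14, 3.14, 3.14, 3.14].

## Interface

Orientations are given as a 3x3 rotation matrix whose columns are the frame's x, y, z axes.
In Python, from workcell import manip, optics gives the robot as it stands. Calls block until the motion is done:
- manip.goto(position, orientation): joint-space move of the TCP to a pose.
- manip.move_straight(position, speed=150, rot=None): straight line of the TCP; rot=None keeps the orientation; speed is the mean speed in mm/s.
- manip.movej(angles): joint-space move.
- manip.move_gripper(opening, f_grip=None): opening from 0.0 (shut) to 1.0 (fully open); f_grip is the grip in N (None keeps the last); returns when the fingers have stopped.
- manip.sleep(seconds).
- manip.solve_ik(position, orientation): joint angles nearest the present ones, or None.
- optics.read_camera(name): name is "scene" or "side" or "wrist"; returns a dict with "pixels" (420x560x3 uint8, blue, green, red), "fx", "fy", "cx", "cy" (pixels), "eye" and "orientation" of the camera in the world; the wrist camera has in their place "mount" (4x4, takes a point from camera to tool coordinates, whose origin is the TCP and whose axes are the tool frame's). Camera axes: x right, y down, z forward; pixel columns grow to the right and rows downward; lengths in mm; the calibration is good to about 2 mm. A picture is of the moment at which its call begins: read the wrist's pose just before it. There is no depth.
A pose or a line that the arm cannot do raises manip.IKError and nothing moves.
- manip.close_job(): hands the job in, once; it reports no verdict.
Trained networks look in the newest picture that a camera, given by its name, has taken for a name from the list of things; names that differ only in an ending like _2 or _b are one class to them, and where a whole thing is asked for, a point or a joint stands for the part that bears it (a point fixed in the world has none). Each returns a list of dicts, best first, with "p" (0 to 1); they miss things now and then, are a little off and sometimes report something else, mostly with a low value. They report only what shows in the picture. A call takes as long as a camera call.
- optics.search_frame(camera, thing): "centre" ([column, row] in pixels, amid what is visible of it).
- optics.masks_of(camera, thing): "mask" (420x560 bool, what is visible of it) and "centre" ([column, row] in pixels, amid what is visible of it).
Readings, each from a call of its own:
- manip.read_clock(): time.
- manip.read_joints(): joint angles.
- manip.read_joint_velocities(): joint speeds.
- manip.read_effort(): joint torques, N m.
- manip.read_position(): TCP position.
- manip.read_tool_rot(): TCP orientation.
- manip.read_contact_force(): force on the tool from outside, world axes, zero at the start.
- manip.read_ft_torque(): the same for the moment, N m.
- manip.read_opening(): opening from 0.0 (shut) to 1.0 (fully open).
Only numpy, scipy, OpenCV 4.12 (cv2) and the standard library are available. Lean on these libraries where they do the work, as an engineer would, in place of code of your own. Each camera call takes 0.05 s, during which the arm holds its last target.

## Working session

There is one attempt and no reset: what is moved stays moved. The work goes in short steps, each a Python script; the robot and the scene stay as the last script left them, time stands still between calls to the robot, and variables do not carry over. Pictures are saved under pics/ and viewed, and the job is handed in when it is done.

```bash
ls; mkdir -p pics; python3 - <<'E'
from workcell import manip, optics
import cv2
for n in ["scene","side","wrist"]:
    d=optics.read_camera(n); cv2.imwrite(f"pics/{n}0.png",d["pixels"])
    print({k:v for k,v in d.items() if k!="pixels"})
print(manip.read_clock(),manip.read_position(),manip.read_tool_rot())
E
```

```text
pics
{'fx': 546.9294236744505, 'fy': 546.9294236744505, 'cx': 273.41154071618, 'cy': 213.80430351857166, 'eye': array([1517.1335947 ,  169.40512605, 1598.17920056]), 'orientation': array([[-0.16887123,  0.83193466, -0.52855201],
       [ 0.98563624,  0.1414891 , -0.09220648],
       [-0.00192542, -0.53653104, -0.84387839]])}
{'fx': 511.2958688510349, 'fy': 511.2958688510349, 'cx': 277.8249404768914, 'cy': 208.03424538651961, 'eye': array([  230.59626968, -1199.74055211,   856.76013466]), 'orientation': array([[ 0.96093352, -0.16237657,  0.22414418],
       [-0.27630737, -0.51551492,  0.81110949],
       [-0.0161555 , -0.84135499, -0.54024141]])}
{'fx': 302.53951986141243, 'fy': 302.53951986141243, 'cx': 277.8260340330636, 'cy': 209.76886515742075, 'mount': array([[ 1.99864236e-04, -2.88088985e-01,  9.57603622e-01,
        -1.42428091e+02],
       [ 1.20109533e-04, -9.57603627e-01, -2.88089011e-01,
         7.28821978e+01],
       [ 9.99999973e-01,  1.72596014e-04, -1.56788484e-04,
        -9.34204580e-01],
       [ 0.00000000e+00,  0.00000000e+00,  0.00000000e+00,
         1.00000000e+00]])}
0.15 [ 166.18171154 -627.87224638  230.52998085] [[-3.12186615e-04  9.66697633e-01  2.55921061e-01]
 [ 1.39860915e-03  2.55921245e-01 -9.66696623e-01]
 [-9.99998973e-01  5.61437893e-05 -1.43192734e-03]]
```

View pics/scene0.png

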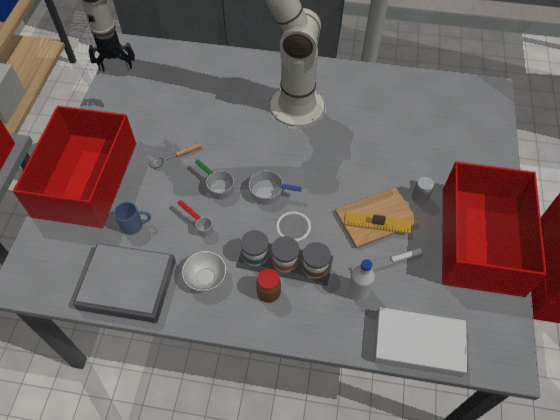

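View pics/side0.png

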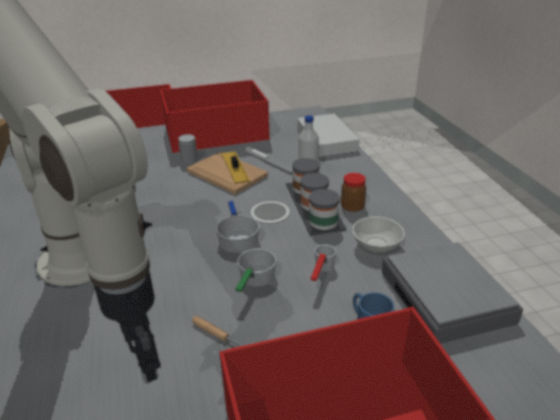

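View pics/wrist0.png

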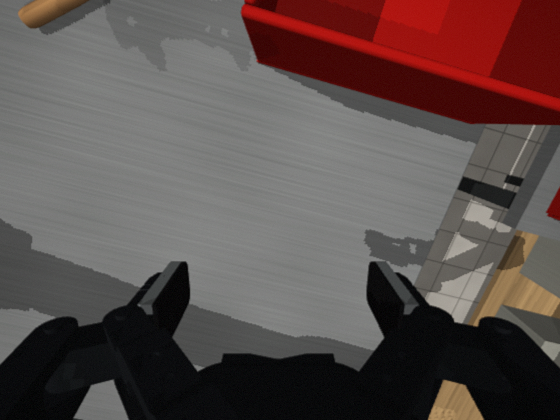

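```bash
cat > h.py <<'E'
import numpy as np, cv2
from workcell import manip, optics
def down(phi):
    c,s=np.cos(phi),np.sin(phi)
    return np.array([[0,-s,c],[0,c,s],[-1,0,0]],float)
def cam(name):
    p=R=None
    if name=="wrist":
        p=np.array(manip.read_position());R=np.array(manip.read_tool_rot())
    d=optics.read_camera(name)
    if name=="wrist":
        M=np.array(d["mount"]);d["eye"]=p+R@M[:3,3];d["orientation"]=R@M[:3,:3]
    d["eye"]=np.array(d["eye"]);return d
def bp(d,px,z):
    px=np.atleast_2d(px).astype(float)
    r=np.c_[(px[:,0]-d["cx"])/d["fx"],(px[:,1]-d["cy"])/d["fy"],np.ones(len(px))]@d["orientation"].T
    t=(z-d["eye"][2])/r[:,2]
    return (d["eye"]+r*t[:,None])[:,:2]
def proj(d,P):
    q=(np.atleast_2d(P)-d["eye"])@d["orientation"]
    return np.c_[d["fx"]*q[:,0]/q[:,2]+d["cx"],d["fy"]*q[:,1]/q[:,2]+d["cy"]]
HUE={"a":(105,125,120,70),"b":(40,85,90,40),"d":(0,8,170,90),"c":(20,34,120,100)}
RIM={"a":60,"b":49,"c":38,"d":28}
def cmask(img,k):
    h=cv2.cvtColor(img,cv2.COLOR_BGR2HSV);lo,hi,s,v=HUE[k]
    m=cv2.inRange(h,(lo,s,v),(hi,255,255))
    if k=="d": m|=cv2.inRange(h,(174,s,v),(180,255,255))
    return m
def handle(d,k,zbase=0,near=None,maxd=80,ztop=58):
    """pan axis xy, handle angle from coloured bar; near=expected bar centre"""
    m=cmask(d["pixels"],k)
    n,l,st,ce=cv2.connectedComponentsWithStats(m)
    best=None
    for i in range(1,n):
        if st[i,4]<25: continue
        x,y,w,hh=st[i,:4]
        if x<=0 or y<=0 or x+w>=560 or y+hh>=420: continue
        ys,xs=np.nonzero(l==i)
        P=bp(d,np.c_[xs,ys],zbase+ztop)
        (c,sz,_)=rect=cv2.minAreaRect(P.astype(np.float32))
        L=max(sz)
        c=np.array(c)
        if near is not None and np.linalg.norm(c-near)>maxd: continue
        if not(35<L<130): continue
        b=cv2.boxPoints(rect);e=b[1]-b[0];f=b[2]-b[1]
        u=e if np.linalg.norm(e)>np.linalg.norm(f) else f
        u=u/np.linalg.norm(u)
        s=st[i,4]
        if best is None or s>best[0]: best=(s,c,u,sz)
    return best
E
python3 - <<'E'
from h import *
for n in ["scene","side"]:
    d=cam(n)
    for t,z in [("pan_a",50),("pan_b",50),("pan_c",50),("pan_d",50),("mat",3),("rule",26),("lid1_top",96),("board_edge",20)]:
        for r in optics.search_frame(n,t)[:4]:
            print(n,t,round(r["p"],2),np.round(r["centre"]),np.round(bp(d,r["centre"],z)[0]))
    for k in "abcd":
        b=handle(d,k); print(k,b)
E
```

```text
scene pan_a 0.98 [204. 219.] [ 606. -225.]
scene pan_a 0.69 [219. 181.] [ 445. -209.]
scene pan_a 0.65 [264. 182.] [425. -55.]
scene pan_b 0.98 [204. 219.] [ 606. -225.]
scene pan_b 0.69 [219. 181.] [ 445. -209.]
scene pan_b 0.65 [264. 182.] [425. -55.]
scene pan_c 0.98 [204. 219.] [ 606. -225.]
scene pan_c 0.69 [219. 181.] [ 445. -209.]
scene pan_c 0.65 [264. 182.] [425. -55.]
scene pan_d 0.98 [204. 219.] [ 606. -225.]
scene pan_d 0.69 [219. 181.] [ 445. -209.]
scene pan_d 0.65 [264. 182.] [425. -55.]
scene mat 0.85 [294. 227.] [558.  73.]
scene rule 0.67 [379. 225.] [516. 354.]
scene lid1_top 0.58 [316. 257.] [709. 162.]
scene board_edge 0.76 [376. 212.] [461. 343.]
scene board_edge 0.39 [218. 181.] [ 424. -222.]
a (np.int32(94), array([691.4810791 , 320.77661133]), array([0.99647456, 0.08389555], dtype=float32), (36.42367172241211, 31.46365737915039))
b (np.int32(77), array([ 398.39093018, -277.47854614]), array([0.56638896, 0.82413805], dtype=float32), (78.52169799804688, 14.82756519317627))
c None
d (np.int32(341), array([789.48345947,  24.63670349]), array([0.9858012 , 0.167916
[... 465 characters left out ...]
side rule 0.66 [239. 167.] [520. 339.]
side lid1_top 0.85 [301. 170.] [675. 131.]
side lid1_top 0.51 [308. 141.] [766. 326.]
side lid1_top 0.44 [211. 332.] [ 292. -460.]
side lid1_top 0.38 [254. 268.] [ 422. -288.]
side board_edge 0.72 [221. 178.] [447. 294.]
a (np.int32(50), array([435.35623169,  42.81889343]), array([0.03378586, 0.9994291 ], dtype=float32), (63.342350006103516, 11.209823608398438))
b (np.int32(137), array([ 398.31646729, -277.43319702]), array([0.5837279 , 0.81194925], dtype=float32), (79.31419372558594, 15.990537643432617))
c None
d (np.int32(214), array([835.19195557,  82.13975525]), array([0.38017377, 0.924915  ], dtype=float32), (84.40415954589844, 56.767147064208984))
```

```bash
python3 - <<'E'
from h import *
for name,p,phi in [("d",[590,-260,220],-0.6),("a",[430,20,220],0),("a2",[430,20,220],np.pi)]:
    try: print(name,np.round(manip.solve_ik(p,down(phi)),2))
    except Exception as e: print(name,e)
for phi in np.arange(-np.pi,np.pi,0.5):
    q=manip.solve_ik([560,160,60],down(phi)); print(round(phi,2),None if q is None else np.round(q,2))
E
```

```text
d [ 0.94  0.6  -0.83  1.57  0.47  1.18 -0.58]
a [ 1.13  0.47 -1.5   2.07  0.53  1.1  -0.62]
a2 unsupported operand type(s) for *: 'NoneType' and 'float'
-3.14 [ 0.53  1.07 -1.31  1.83  1.12  1.22  2.  ]
-2.64 [-0.77  0.64  0.59  1.87 -0.5   0.78 -2.55]
-2.14 [-0.51  0.58  0.24  1.86 -0.19  0.72 -2.3 ]
-1.64 [ 0.24  0.7  -0.75  1.84  0.62  0.86 -2.47]
-1.14 [ 0.32  0.76 -0.88  1.83  0.73  0.91 -2.05]
-0.64 [ 0.39  0.83 -1.    1.83  0.85  0.98 -1.62]
-0.14 [ 0.39  0.82 -0.99  1.83  0.83  0.97 -1.12]
0.36 [ 0.36  0.79 -0.94  1.83  0.79  0.95 -0.59]
0.86 [ 0.29  0.73 -0.83  1.83  0.69  0.89 -0.01]
1.36 [ 0.21  0.69 -0.71  1.84  0.59  0.84  0.56]
1.86 [ 0.53  1.07 -1.31  1.83  1.12  1.22  0.71]
2.36 [ 0.53  1.07 -1.31  1.83  1.12  1.22  1.21]
2.86 [ 0.53  1.07 -1.31  1.83  1.12  1.22  1.71]
```

```bash
cat >> h.py <<'E'
def go(p,phi): manip.goto(list(p),down(phi))
def view(p,phi,tag):
    go(p,phi); d=cam("wrist"); cv2.imwrite(f"pics/{tag}.png",d["pixels"]); return d
E
python3 - <<'E'
from h import *
d=view([580,-270,250],-0.6,"w_d"); print(handle(d,"d",near=np.array([575,-275]),maxd=100))
d=view([410,-250,250],-0.6,"w_b"); print(handle(d,"b",near=np.array([400,-280]),maxd=100))
d=view([440,20,250],0,"w_a"); print(handle(d,"a",near=np.array([435,40]),maxd=100))
print(manip.read_clock())
E
python3 -c "
import cv2,numpy as np
cv2.imwrite('pics/w3.png',cv2.resize(np.hstack([cv2.imread(f'pics/w_{k}.png') for k in 'dba']),(798,200)))"
```

```text
(np.int32(1124), array([ 580.81274414, -283.19573975]), array([0.55609727, 0.8311172 ], dtype=float32), (97.99959564208984, 14.50097942352295))
(np.int32(865), array([ 396.55413818, -276.56549072]), array([0.558005  , 0.82983756], dtype=float32), (77.52963256835938, 15.755894660949707))
(np.int32(848), array([433.29232788,  44.00295258]), array([0.04483471, 0.9989944 ], dtype=float32), (66.69599151611328, 15.527791976928711))
4.95
```

View pics/w3.png

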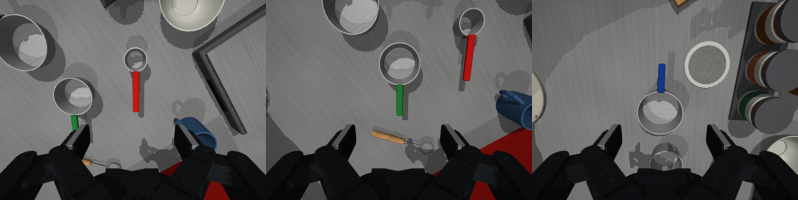

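```bash
python3 - <<'E'
from h import *
d=view([520,60,300],0,"w_m")
m=optics.masks_of("wrist","mat")
for r in m[:3]:
    ys,xs=np.nonzero(r["mask"]);P=bp(d,np.c_[xs,ys],3)
    print("mat",r["p"],np.round(r["centre"]),P.mean(0),cv2.minEnclosingCircle(P.astype(np.float32)))
for t in ["lid1_top"]:
  for r in optics.masks_of("wrist",t)[:5]:
    ys,xs=np.nonzero(r["mask"]);P=bp(d,np.c_[xs,ys],96)
    print(t,r["p"],np.round(r["centre"]),P.mean(0),cv2.minEnclosingCircle(P.astype(np.float32)))
d=view([620,110,330],0,"w_l")
E
```

```text
mat 0.66 [299. 163.] [552.45903159  72.68731494] ((552.2576904296875, 71.217529296875), 60.099464416503906)
mat 0.63 [423. 180.] [733.43373627  47.75785426] ((733.2159423828125, 46.73066329956055), 58.44492721557617)
mat 0.15 [443.  87.] [741.91554403 172.14022262] ((741.40478515625, 171.05792236328125), 57.37479019165039)
lid1_top 0.77 [445.  89.] [694.98193457 163.73364025] ((694.8582763671875, 162.59329223632812), 45.96209716796875)
```

View pics/w_l.png

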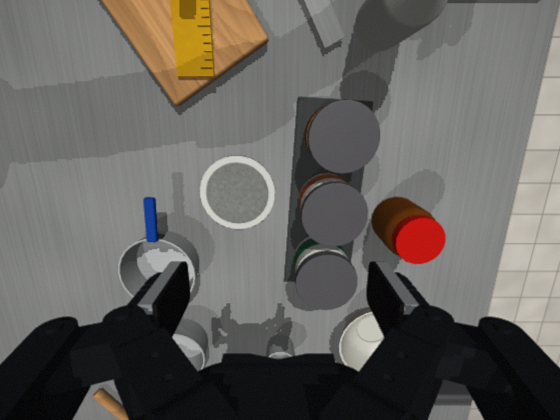

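View pics/w_m.png

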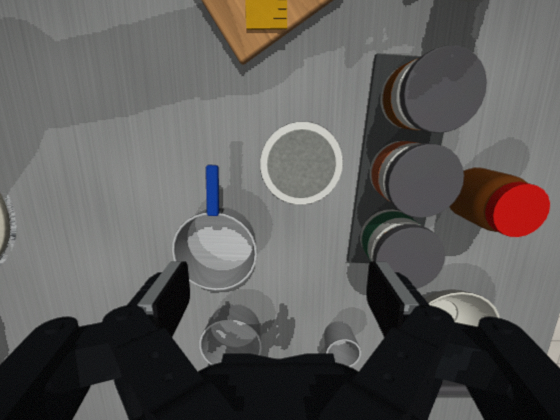

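```bash
cat >> h.py <<'E'
def pick_handle(axis,th,r,ztcp,phi,force=80,lift=60):
    u=np.array([np.cos(th),np.sin(th)]);g=axis+r*u
    manip.move_gripper(0.6)
    go([*g,ztcp+90],phi)
    manip.move_straight([*g,ztcp],speed=150)
    manip.move_gripper(0.0,force)
    o=manip.read_opening()
    manip.move_straight([*g,ztcp+lift],speed=80)
    print("open",o,manip.read_opening(),"F",np.round(manip.read_contact_force(),1),"t",manip.read_clock())
E
python3 - <<'E'
from h import *
go([450,36,200],-0.045)
d=cam("wrist"); b=handle(d,"a",near=np.array([433,44]),maxd=60); print(b)
u=b[2]*np.sign(b[2][1]); th=np.arctan2(u[1],u[0]); axis=b[1]-92.5*u
print(axis,th)
pick_handle(axis,th,84,38,th-np.pi/2)
d=cam("side"); cv2.imwrite("pics/s1.png",d["pixels"])
E
```

```text
(np.int32(1082), array([433.26977539,  44.21231842]), array([0.05627331, 0.9984154 ], dtype=float32), (66.40476989746094, 15.44198989868164))
[428.06449413 -48.14110565] 1.5144933
open 0.1693106495697515 0.16619708633693814 F [-0.6 -0.5 -2.9] t 10.0333
```

View pics/s1.png

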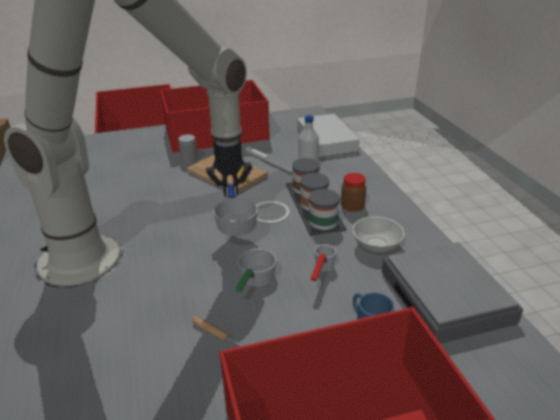

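```bash
python3 - <<'E'
from h import *
th=1.5145;u=np.array([np.cos(th),np.sin(th)]);T=np.array([552.3,71.5])+84*u
p=manip.read_position()
manip.move_straight([*T,60],speed=150)
print(manip.read_opening(),np.round(manip.read_contact_force(),1))
manip.move_straight([*T,42],speed=60)
print(np.round(manip.read_contact_force(),1),manip.read_position())
manip.move_gripper(0.5); 
manip.move_straight([*T,140],speed=200)
go([552.3,90,250],th-np.pi/2)
d=cam("wrist"); cv2.imwrite("pics/w_p1.png",d["pixels"]);b=handle(d,"a",zbase=3,near=T,maxd=60); print(b)
u=b[2]*np.sign(b[2][1]);print(b[1]-92.5*u,manip.read_clock())
E
```

```text
0.16618868247937668 [ 0.3  0.5 -3.3]
[-1.2 -1.2  3.3] [557.16370927 154.78487079  41.98994598]
(np.int32(957), array([556.35723877, 163.27156067]), array([0.03188098, 0.9994916 ], dtype=float32), (67.10978698730469, 15.495112419128418))
[553.40824795  70.81858826] 13.5083
```

View pics/w_p1.png

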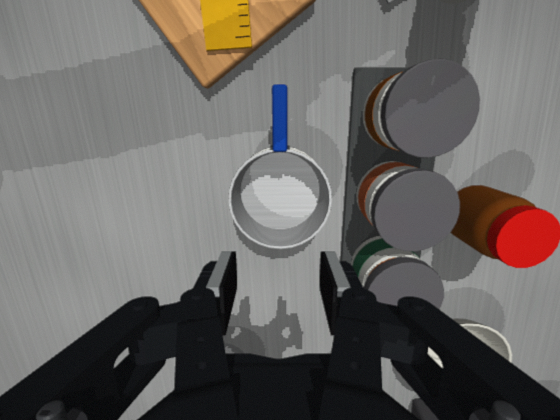

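```bash
cat >> h.py <<'E'
def locate(k,c0,phi,sgn_to,zv=200,off=(0,0)):
    go([c0[0]+off[0],c0[1]+off[1],zv],phi); d=cam("wrist"); b=handle(d,k,near=np.array(c0),maxd=90)
    cv2.imwrite(f"pics/loc_{k}_{int(manip.read_clock())}.png",d["pixels"])
    if b is None: return None
    u=b[2]*np.sign(b[2]@np.array(sgn_to)); axis=b[1]-(RIM[k]+125)/2*u
    th=float(np.arctan2(u[1],u[0])); print(k,"axis",axis,"th",th,"size",b[3]); return axis,th
E
python3 - <<'E'
from h import *
r=locate("b",[397,-277],-0.59,(-1,-1))
if r:
    axis,th=r
    pick_handle(axis,th,85,38,th+np.pi/2,lift=85)
    d=cam("side"); cv2.imwrite("pics/s2.png",d["pixels"])
E
```

```text
b axis [ 445.06746387 -204.79256636] th -2.1655326317981176 size (77.42207336425781, 15.42879581451416)
open 0.16958053354000935 0.16408334255178053 F [-0.6 -0.2 -1.9] t 18.0667
```

View pics/s2.png

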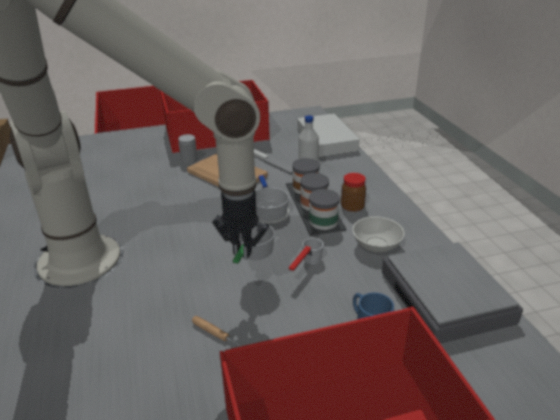

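```bash
python3 - <<'E'
from h import *
A=np.array([553,71.2]); th=np.deg2rad(200)-2*np.pi; u=np.array([np.cos(th),np.sin(th)]);T=A+85*u
print(manip.solve_ik([*T,125],down(th+np.pi/2)))
go([*T,125],th+np.pi/2)
print(manip.read_opening(),np.round(manip.read_contact_force(),1),manip.read_position())
d=cam("side"); cv2.imwrite("pics/s3.png",d["pixels"][100:330,120:480])
d=cam("scene"); cv2.imwrite("pics/c3.png",cv2.resize(d["pixels"][120:320,170:440],None,fx=2,fy=2))
E
```

```text
[ 0.57626337  0.44181919 -0.86356832  2.06094639  0.45358534  0.83569969
 -1.77484645]
0.1631945962943559 [ 0.4  0.3 -2.3] [472.97551174  41.08712893 124.66281156]
```

View pics/s3.png

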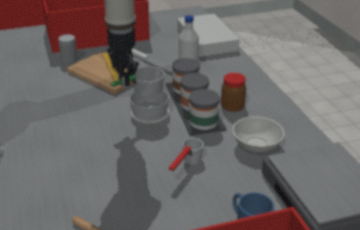

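View pics/c3.png

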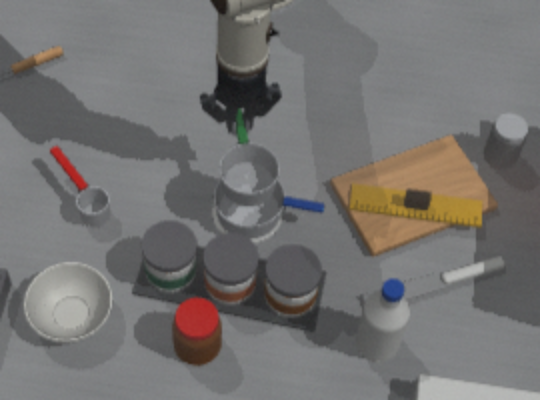

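Pan b hangs level above the blue pan; lower it.

```bash
python3 - <<'E'
from h import *
p=manip.read_position();A=np.array([553,71.2]); th=np.deg2rad(200)-2*np.pi; u=np.array([np.cos(th),np.sin(th)]);T=A+85*u
manip.move_straight([*T,60],speed=80); print(np.round(manip.read_contact_force(),1))
manip.move_straight([*T,46.5],speed=50); print(np.round(manip.read_contact_force(),1),manip.read_position()[2])
manip.move_gripper(0.5)
manip.move_straight([*T,140],speed=200)
go([520,60,250],-0.05)
d=cam("wrist"); cv2.imwrite("pics/w_p2.png",d["pixels"])
for k,z,c in[("a",3,(556,163)),("b",7,(471,41))]:
    b=handle(d,k,zbase=z,near=np.array(c),maxd=60); 
    if b: 
        u=b[2]*np.sign(b[2]@(np.array(c)-A)); print(k,b[1]-(RIM[k]+125)/2*u,np.rad2deg(np.arctan2(u[1],u[0])),b[3])
print(manip.read_clock())
E
```

```text
[ 0.4 -0.5 -2. ]
[ 1.  -0.2 -0.7] 46.4475836830536
a [551.12129207  70.69285697] 86.70513799039074 (66.13198852539062, 15.688882827758789)
b [552.03036976  71.86948419] -160.47705080243114 (78.0724868774414, 16.580141067504883)
22.9
```

View pics/w_p2.png

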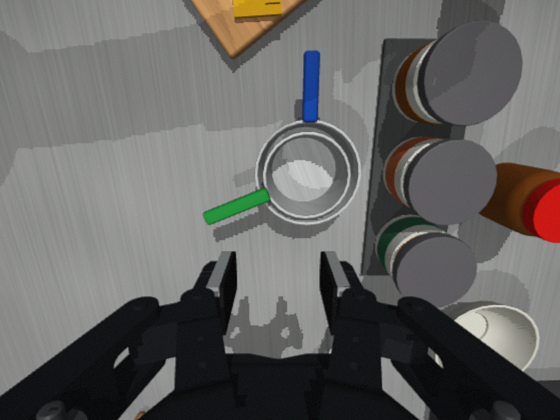

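```bash
python3 - <<'E'
from h import *
d=cam("scene"); c0=bp(d,[204.5,204],55)[0]; print(c0)
r=locate("d",c0,-0.6,(-1,-1),zv=220)
d=cam("wrist")
if r:
    axis,th=r
    pick_handle(axis,th,80,38,th+np.pi/2,lift=90)
    d=cam("side"); cv2.imwrite("pics/s4.png",d["pixels"][100:330,120:480])
E
```

```text
[ 550.93162048 -235.68029512]
d axis [ 602.42372167 -182.702544  ] th -2.345568437556107 size (98.65123748779297, 15.460867881774902)
open 0.17122545609002895 0.16653336932128135 F [ 0.3  0.3 -1.5] t 27.35
```

View pics/s4.png

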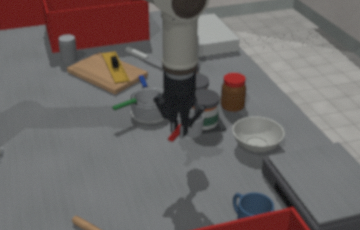

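```bash
python3 - <<'E'
from h import *
A=np.array([552.2,71.3]); th=np.deg2rad(262)-2*np.pi; u=np.array([np.cos(th),np.sin(th)]);T=A+80*u
go([*T,128],th+np.pi/2)
print(manip.read_opening(),np.round(manip.read_contact_force(),1),manip.read_position())
d=cam("side"); cv2.imwrite("pics/s5.png",d["pixels"][100:330,120:480])
d=cam("scene"); cv2.imwrite("pics/c5.png",cv2.resize(d["pixels"][120:320,170:440],None,fx=2,fy=2))
E
```

```text
0.16393938079592912 [ 0.7 -0.4 -1.2] [541.51196149 -10.28814972 127.67074559]
```

View pics/s5.png

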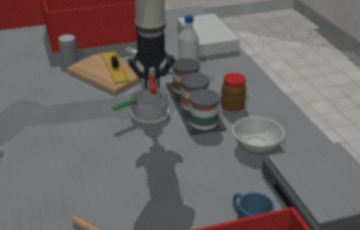

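View pics/c5.png

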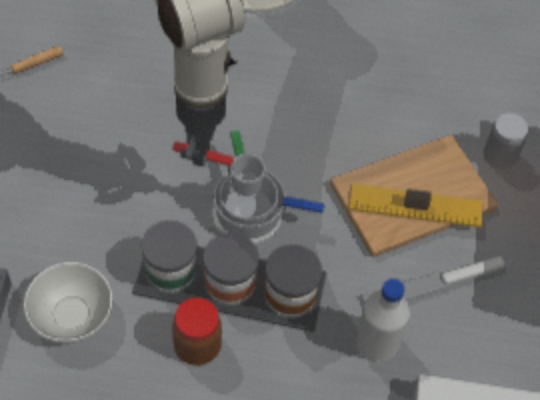

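```bash
python3 - <<'E'
from h import *
d=cam("scene"); print((proj(d,[[552,71,140],[552,71,53]])-[170,120])*2)
A=np.array([552.2,71.3]); th=np.deg2rad(262)-2*np.pi; u=np.array([np.cos(th),np.sin(th)]);T=A+80*u
manip.move_straight([*T,64],speed=80); print(np.round(manip.read_contact_force(),1))
manip.move_straight([*T,50.5],speed=50); print(np.round(manip.read_contact_force(),1),manip.read_position()[2])
manip.move_gripper(0.5)
manip.move_straight([*T,140],speed=200)
go([520,60,260],-0.05)
d=cam("wrist"); cv2.imwrite("pics/w_p3.png",d["pixels"])
for k,z,c in[("a",3,(556,163)),("b",7,(471,41)),("d",11,(541,-10))]:
    b=handle(d,k,zbase=z,near=np.array(c),maxd=60); 
    if b: 
        u=b[2]*np.sign(b[2]@(np.array(c)-A)); print(k,b[1]-(RIM[k]+125)/2*u,np.rad2deg(np.arctan2(u[1],u[0])),b[3])
print(manip.read_clock())
E
```

```text
[[249.83370714 166.04495568]
 [248.20218426 194.91959138]]
[-0.4  0.5 -0.9]
[ 0.6 -0.  -0.6] 50.4829315447142
a [550.84829218  70.72521827] 86.4638535273367 (67.3207015991211, 15.601702690124512)
b [551.97594434  71.91551059] -160.47210368790584 (78.18061828613281, 16.594074249267578)
d [551.55820109  72.09225979] -98.21084799111335 (99.40242004394531, 15.528692245483398)
31.4917
```

View pics/w_p3.png

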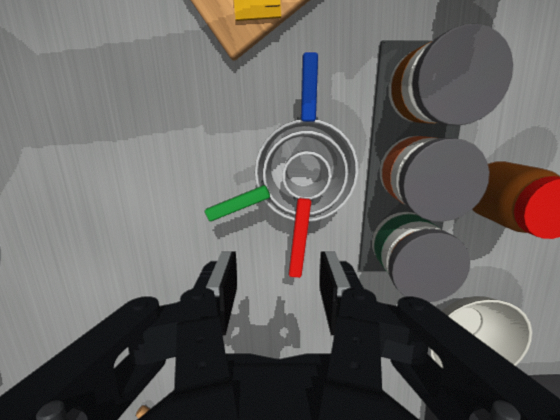

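```bash
python3 - <<'E'
from h import *
img=cv2.imread("pics/w_p3.png"); d=cam("wrist")
L=bp(d,[[463,76],[441,179],[428,263]],96); print(L,np.linalg.norm(np.diff(L,axis=0),axis=1))
manip.move_gripper(0.0)
for i,l in enumerate(L):
    go([*l,130],-0.05)
    manip.move_straight([*l,99],speed=100)
    z=99
    while z>80:
        z-=1.5; manip.move_straight([*l,z],speed=30)
        f=manip.read_contact_force()[2]
        if f>35: break
    print(i+1,l,"z cmd",z,"act",manip.read_position()[2],"F",round(f,1))
    manip.move_straight([*l,140],speed=150)
print(manip.read_clock())
d=cam("scene"); cv2.imwrite("pics/c6.png",cv2.resize(d["pixels"][120:320,170:440],None,fx=2,fy=2))
d=cam("side"); cv2.imwrite("pics/s6.png",cv2.resize(d["pixels"][130:270,180:400],None,fx=3,fy=3))
E
```

```text
[[695.20638064 161.78446359]
 [684.92945852  65.49922676]
 [680.36114014 -28.72496497]] [96.83213289 94.33487075]
1 [695.20638064 161.78446359] z cmd 79.5 act 83.95533548701006 F 24.3
2 [684.92945852  65.49922676] z cmd 79.5 act 83.8775138441405 F 27.3
3 [680.36114014 -28.72496497] z cmd 79.5 act 83.87712032502829 F 27.0
46.6917
```

View pics/c6.png

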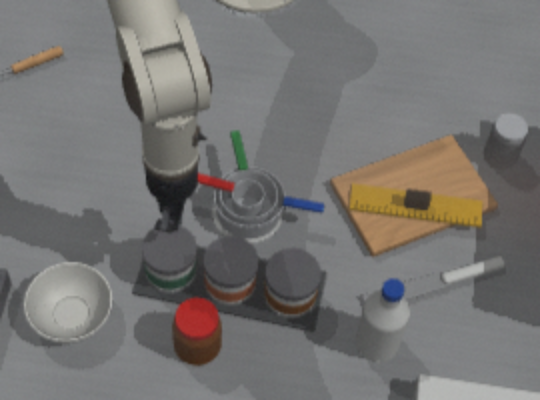

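View pics/s6.png

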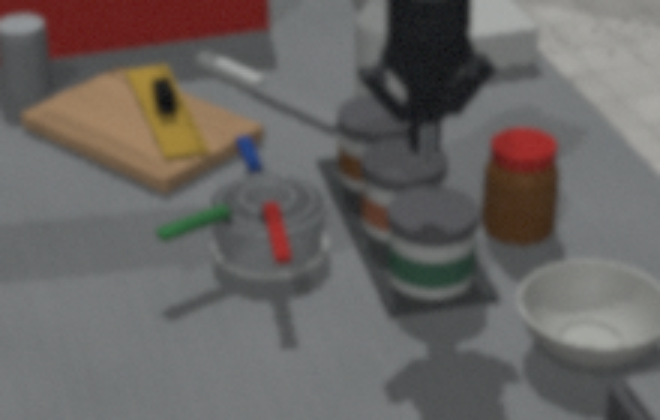

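```bash
python3 - <<'E'
from h import *
d=view([475,310,320],0.3,"w_r"); print(manip.read_clock())
np.savez("wr.npz",eye=d["eye"],R=d["orientation"])
E
```

```text
48.4417
```

View pics/w_r.png

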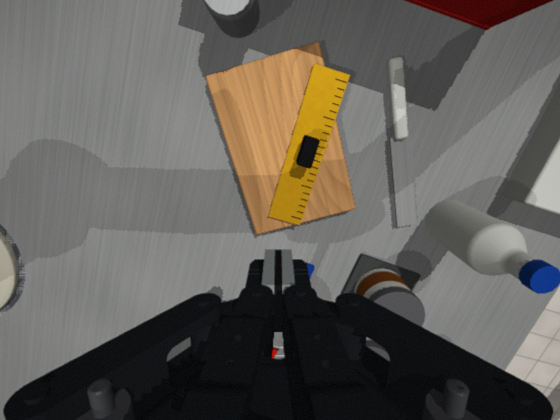

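```bash
cat > board.py <<'E'
from h import *
def fitboard(d,img):
    hsv=cv2.cvtColor(img,cv2.COLOR_BGR2HSV)
    m=cv2.inRange(hsv,(8,60,60),(20,200,255)); y=cv2.inRange(hsv,(21,150,80),(34,255,255))
    n,l,st,_=cv2.connectedComponentsWithStats(m|y); i=1+np.argmax(st[1:,4])
    blob=(l==i).astype(np.uint8)
    c=max(cv2.findContours(blob,cv2.RETR_EXTERNAL,cv2.CHAIN_APPROX_NONE)[0],key=cv2.contourArea)[:,0]
    B=cv2.minAreaRect(bp(d,c,20).astype(np.float32))
    n,l,st,_=cv2.connectedComponentsWithStats(y); i=1+np.argmax(st[1:,4])
    cy=max(cv2.findContours((l==i).astype(np.uint8),cv2.RETR_EXTERNAL,cv2.CHAIN_APPROX_NONE)[0],key=cv2.contourArea)[:,0]
    return c,B,cy
E
python3 - <<'E'
from board import *
d=cam("wrist");img=d["pixels"]
c,B,cy=fitboard(d,img)
print("board",B, cv2.boxPoints(B))
print("rule",cv2.minAreaRect(bp(d,cy,26).astype(np.float32)))
print("wrt cx",proj(d,np.c_[cv2.boxPoints(B),[20]*4]))
E
```

```text
board ((487.01531982421875, 352.6659240722656), (189.12989807128906, 241.0232696533203), 32.515357971191406) [[342.49557 403.45596]
 [472.05176 200.21371]
 [631.53503 301.8759 ]
 [501.97888 505.11813]]
rule ((504.3503723144531, 350.31634521484375), (49.63035202026367, 219.4835205078125), 0.5480325818061829)
wrt cx [[204.06568104  75.48493459]
 [255.67892633 236.51828886]
 [375.20154124 205.45646657]
 [341.885761    32.99637944]]
```

```bash
cat >> board.py <<'E'
def nearedge(d,c):
    P=bp(d,c,20)
    xb=np.array([np.cos(np.deg2rad(32.5)),np.sin(np.deg2rad(32.5))])
    for it in range(5):
        yb=np.array([-xb[1],xb[0]]); s=P@xb; t=P@yb
        t0=np.percentile(t,50)
        s0=np.percentile(s[np.abs(t-t0)<80],1) if it==0 else s0_
        sel=(np.abs(s-s0)<(8 if it<2 else 4))&(np.abs(t-t0)<100)
        Q=P[sel].astype(np.float32); vx,vy,x0,y0=cv2.fitLine(Q,cv2.DIST_HUBER,0,.01,.01).ravel()
        v=np.array([vx,vy]); v*=np.sign(v@yb); xb=np.array([v[1],-v[0]]); s0_=np.array([x0,y0])@xb
    yb=np.array([-xb[1],xb[0]]);t=P@yb; near=np.abs(P@xb-s0_)<4
    res=(Q@xb-s0_).std()
    tm=(t[near].min()+t[near].max())/2
    return xb,s0_,tm,np.ptp(t[near]),res
E
python3 - <<'E'
from board import *
d=cam("wrist");c,B,cy=fitboard(d,d["pixels"])
xb,s0,tm,L,res=nearedge(d,c); yb=np.array([-xb[1],xb[0]])
print(np.rad2deg(np.arctan2(xb[1],xb[0])),s0,tm,L,res,"E",s0*xb+tm*yb)
# second view
d=view([410,250,300],0.57,"w_r2");c,B,cy=fitboard(d,d["pixels"])
xb,s0,tm,L,res=nearedge(d,c); yb=np.array([-xb[1],xb[0]])
print(np.rad2deg(np.arctan2(xb[1],xb[0])),s0,tm,L,res,"E",s0*xb+tm*yb)
R=cv2.minAreaRect(bp(d,cy,26).astype(np.float32));print(R)
E
```

```text
32.61661 506.63226 35.893344430193196 236.70232973902267 0.49754402 E [407.38735251 303.31525285]
32.580154 505.06348 35.3850339156166 236.42809257656123 0.5025353 E [406.53205449 301.78287086]
((503.83416748046875, 350.17041015625), (50.384063720703125, 219.82000732421875), 0.4186062812805176)
```

View pics/w_r2.png

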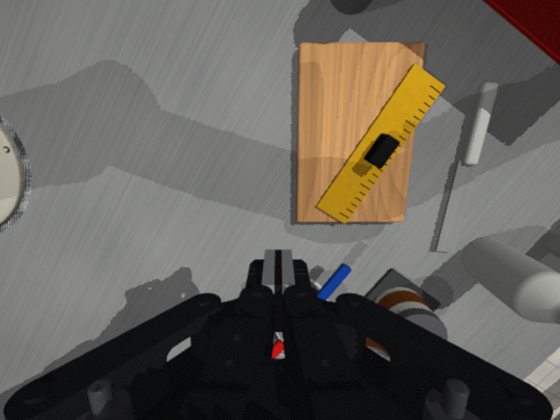

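```bash
python3 - <<'E'
from h import *
C=np.array([504.0,350.2]);phi=np.deg2rad(90.42)
manip.move_gripper(0.85)
go([*C,110],phi); d=cam("wrist")
manip.move_straight([*C,30],speed=100)
print("F",np.round(manip.read_contact_force(),1))
manip.move_gripper(0.0,80); print(manip.read_opening())
manip.move_straight([*C,60],speed=80); print(manip.read_opening(),np.round(manip.read_contact_force(),1),manip.read_clock())
d=cam("scene"); cv2.imwrite("pics/c7.png",cv2.resize(d["pixels"][120:320,270:480],None,fx=2,fy=2))
for dphi in (32.2,): print(manip.solve_ik([378,285,60],down(phi+np.deg2rad(dphi))))
E
```

```text
F [-0.4 -0.4  0.1]
0.4516508528472135
0.4530335526183187 [ 0.4 -0.8 -2.1] 52.5833
[ 0.25811622  0.8773075  -1.27286133  2.09210283  1.02956961  1.03083821
  0.56773293]
```

View pics/c7.png

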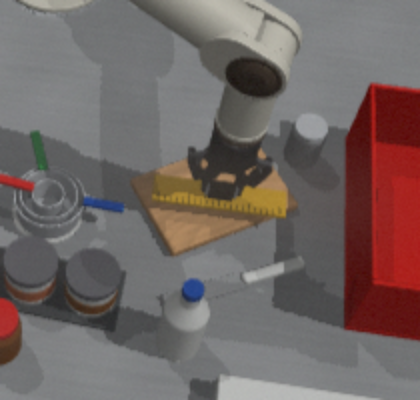

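```bash
python3 - <<'E'
from h import *
a=np.deg2rad(32.6);xb=np.array([np.cos(a),np.sin(a)]);yb=np.array([-xb[1],xb[0]])
E=505.6*xb+35.6*yb; phi=np.deg2rad(90.42)+np.deg2rad(32.2); phi=a+np.pi/2
T=E-36*xb
manip.move_straight([*T,60],speed=120,rot=down(phi))
print(manip.read_opening(),np.round(manip.read_contact_force(),1),manip.read_position()-[*T,60])
d=cam("scene"); cv2.imwrite("pics/c8.png",cv2.resize(d["pixels"][120:320,270:480],None,fx=2,fy=2))
d=cam("side"); cv2.imwrite("pics/s8.png",cv2.resize(d["pixels"][100:270,130:350],None,fx=3,fy=3))
E
```

```text
0.4567099634309908 [-0.3  0.1 -1.3] [0.77654475 0.45251455 0.1637866 ]
```

View pics/c8.png

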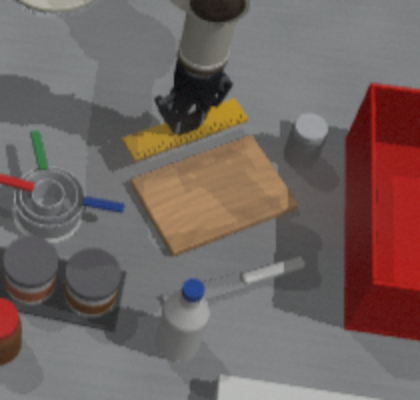

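View pics/s8.png

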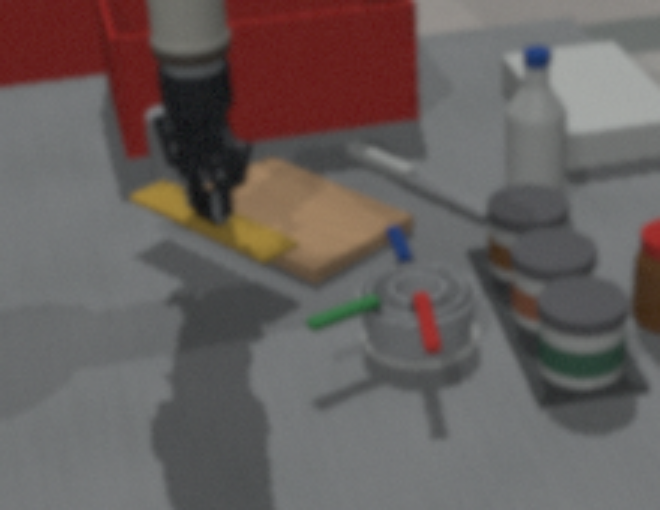

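Rule is level and parallel; lower it, then slide it against the edge.

```bash
python3 - <<'E'
from h import *
a=np.deg2rad(32.6);xb=np.array([np.cos(a),np.sin(a)]);yb=np.array([-xb[1],xb[0]])
E=505.6*xb+35.6*yb; phi=a+np.pi/2
def P(x): return E+x*xb
z=20
manip.move_straight([*P(-36),z],speed=60)
while z>8.5:
    z-=1; manip.move_straight([*P(-36),z],speed=30); f=manip.read_contact_force()
    if f[2]>3: break
print("z",z,np.round(f,1),manip.read_opening())
x=-36
while x<-15:
    x+=1.5; manip.move_straight([*P(x),z],speed=30); f=np.array(manip.read_contact_force())
    print(x,np.round([f[:2]@xb,f[:2]@yb,f[2]],1),round((np.array(manip.read_position())[:2]-E)@xb,1))
    if f[:2]@xb<-10: break
manip.sleep(0.3);print(manip.read_opening(),manip.read_clock(),np.round(manip.read_contact_force(),1),np.round(manip.read_ft_torque(),2))
E
```

```text
z 10 [-2.  -4.  10.9] 0.4501272509070804
-34.5 [-8.3 -3.6 15.1] -36.0
-33.0 [-12.   -3.9  20.5] -36.0
0.4543210020487656 58.2 [-8.5 -9.8 21.1] [-1.55  1.87 -0.1 ]
```

```bash
python3 - <<'E'
from h import *
a=np.deg2rad(32.6);xb=np.array([np.cos(a),np.sin(a)]);yb=np.array([-xb[1],xb[0]])
E=505.6*xb+35.6*yb
def P(x): return E+x*xb
x=-34;z=10.8
manip.move_straight([*P(x),z],speed=30)
while x<-15:
    f=np.array(manip.read_contact_force());p=np.array(manip.read_position())
    print(x,z,np.round([f[:2]@xb,f[:2]@yb,f[2]],1),round((p[:2]-E)@xb,1),round(p[2],1))
    if f[2]>6: z+=0.4
    elif f[:2]@xb<-9: break
    else: x+=1
    manip.move_straight([*P(x),z],speed=30)
print(manip.read_clock(),manip.read_opening())
E
```

```text
-34 10.8 [-2.4 -1.4  4.2] -34.1 10.9
-33 10.8 [-5.6 -2.4  7.7] -34.0 10.9
-33 11.200000000000001 [-0.2 -0.3 -1.4] -32.6 11.0
-32 11.200000000000001 [-0.2 -0.4 -0.7] -31.8 11.1
-31 11.200000000000001 [ 0.3  0.9 -1.6] -30.9 11.2
-30 11.200000000000001 [-0.2  0.9 -1.5] -29.9 11.2
-29 11.200000000000001 [ 0.2 -0.5 -2.2] -28.9 11.2
-28 11.200000000000001 [-0.4  0.5 -2.8] -27.9 11.2
-27 11.200000000000001 [ 0.1  0.3 -2.7] -26.9 11.2
-26 11.200000000000001 [-0.8  0.4 -1.3] -25.9 11.2
-25 11.200000000000001 [-3.  -0.9 -0.6] -25.7 11.1
-24 11.200000000000001 [-6.4 -0.8  3.9] -25.7 11.0
-23 11.200000000000001 [-8.4 -2.1  6.5] -25.7 11.1
-23 11.600000000000001 [-8.  -1.4  1.8] -25.6 11.1
-22 11.600000000000001 [-10.3  -0.6   6.8] -25.6 11.1
-22 12.000000000000002 [-8.8 -1.   1.8] -25.6 11.2
-21 12.000000000000002 [-12.3  -0.    5.1] -25.6 11.2
62.45 0.4503333484459771
```

Clean stop at the edge (x ≈ −25.6). Release and check.

```bash
python3 - <<'E'
from board import *
p=np.array(manip.read_position())
manip.move_gripper(0.75); manip.move_straight([*p[:2],120],speed=100)
d=view([430,270,260],0.57,"w_r3");img=d["pixels"]
c,B,cy=fitboard(d,img)
hsv=cv2.cvtColor(img,cv2.COLOR_BGR2HSV)
R=cv2.minAreaRect(bp(d,cy,6).astype(np.float32));print("rule",R)
cm=np.zeros(img.shape[:2],np.uint8);
m=cv2.inRange(hsv,(8,60,60),(20,200,255));n,l,st,_=cv2.connectedComponentsWithStats(m);i=1+np.argmax(st[1:,4])
c=max(cv2.findContours((l==i).astype(np.uint8),cv2.RETR_EXTERNAL,cv2.CHAIN_APPROX_NONE)[0],key=cv2.contourArea)[:,0]
B=cv2.minAreaRect(bp(d,c,20).astype(np.float32));print("board",B)
xb,s0,tm,L,res=nearedge(d,c);yb=np.array([-xb[1],xb[0]]);print(np.rad2deg(np.arctan2(xb[1],xb[0])),s0,tm,L,res)
rc=np.array(R[0]);print("rule in edge frame",rc@xb-s0,rc@yb-tm)
print(manip.read_clock())
E
```

```text
rule ((384.83319091796875, 289.7473449707031), (49.801719665527344, 218.12954711914062), 32.64391326904297)
board ((459.9385986328125, 336.8517150878906), (190.57565307617188, 237.90907287597656), 32.505069732666016)
32.741104 505.48834 34.71181563301161 234.79610697889785 0.50746477
rule in edge frame -25.08821482404346 0.8666506596555337
65.1333
```

View pics/w_r3.png

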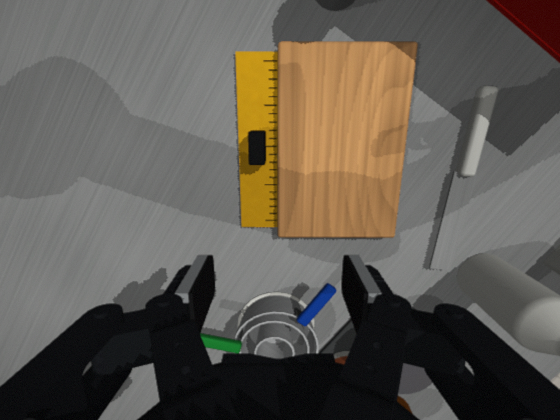

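```bash
python3 - <<'E'
from h import *
d=view([520,50,280],-0.05,"w_f");A=np.array([552.2,71.3])
for k,z,c in[("a",3,(556,163)),("b",7,(471,41)),("d",11,(541,-10))]:
    b=handle(d,k,zbase=z,near=np.array(c),maxd=60); 
    if b: 
        u=b[2]*np.sign(b[2]@(np.array(c)-A)); print(k,b[1]-(RIM[k]+125)/2*u,np.rad2deg(np.arctan2(u[1],u[0])),b[3])
go([420,-150,330],-0.05)
d=cam("scene"); cv2.imwrite("pics/c9.png",cv2.resize(d["pixels"][100:320,140:460],None,fx=2.4,fy=2.4))
d=cam("side"); cv2.imwrite("pics/s9.png",cv2.resize(d["pixels"][110:290,160:420],None,fx=3,fy=3))
E
```

```text
a [551.98073222  71.0298672 ] 87.34613922476413 (66.67171478271484, 15.749137878417969)
b [551.76451313  72.25624698] -160.01273778076208 (78.1984634399414, 16.20029640197754)
d [551.52544121  72.06657255] -98.1803785332719 (98.75352478027344, 15.43191146850586)
```

View pics/c9.png

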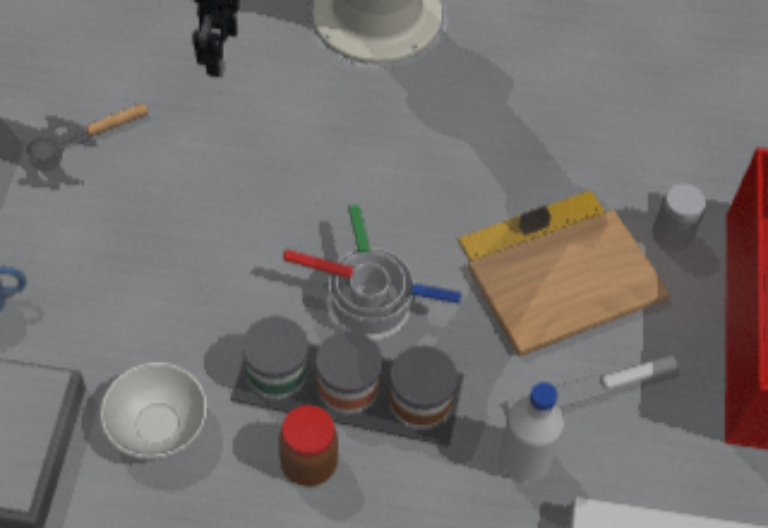

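View pics/s9.png

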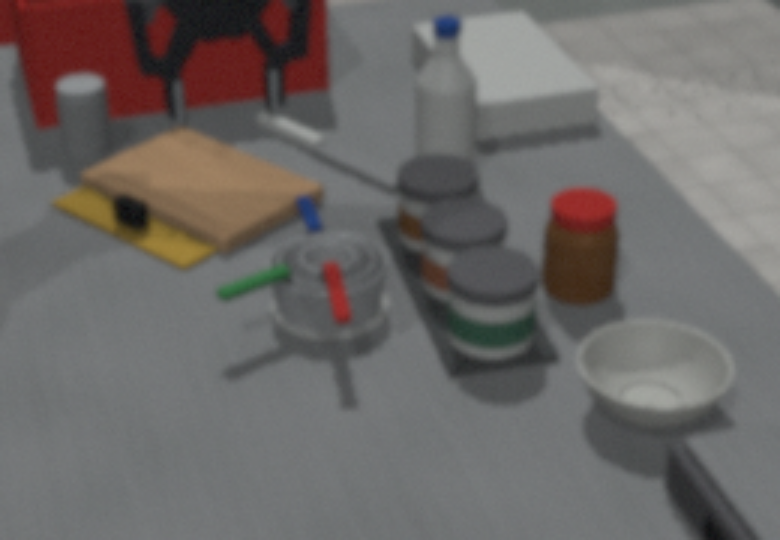

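Everything is in place: the pans are nested with their handles fanned, the lids are down, the rule lies along the board edge, and the robot is clear of it all.

```bash
python3 - <<'E'
from workcell import manip
manip.close_job(); print(manip.read_clock())
E
```

```text
the job is handed in; nothing more can be done
the job is handed in; nothing more can be done
```

The job is handed in at about 70 s of the 208 s allowed. No check failed, but two things were not measured: the pans' tilt, and the bystanders' positions, which I only judged by eye.

- **Pans:** The blue pan stands within about 1 mm of the mat centre. The green and then the red pan are nested in it, all three axes within about 1.5 mm of each other. There was no yellow-handled pan in the scene. The handles point at about 87°, 200° and 262°, so their ends are well over 100 mm apart. The pans look level in the pictures. The red pan was knocked aside partway through, so I located it again before picking it up.
- **Lids:** All three were pressed to their stops. The top of each read 83.9 mm against 84 mm when home, and no orange ring shows.
- **Rule:** It lies flat on the table against the near board edge. Its centre is 25.1 mm from the edge (flush is 25), 1 mm off centre along the board, and within about 0.002 rad of parallel.
- **Bystanders:** All look undisturbed, and the robot was clear of everything at the end.

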